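# Hold the counter balance at its index flag

### The arm

A 6-joint arm with a two-finger parallel gripper is mounted at the origin on the work surface. World frame = base frame: x ahead of the robot, y to its left, z up, the work surface at z = 0. Lengths are in mm, angles in rad, forces in N, time in s.
With the tool pointing down it reaches from about 300 to 875 mm from the base axis. Payload 6.4 kg.
Tool frame: the origin (TCP) lies midway between the tips of the shut fingers; the grasp point (between the pads) lies 19 mm behind it; z points along the fingers, y is the line along which they close (so a half turn about z gives the same grasp; the last joint's range is limited). The gripper opens to 85 mm and grips with 20 to 120 N. Pads are 22 mm wide; open, the fingers measure 114 mm over their backs; the gripper's body (76 mm by 85 mm) begins 54 mm behind the grasp point. The pads swing forward as they close: fully open they stand 13 mm farther back than shut.
Start: joints at [1.033, 0.181, 1.607, -0, 1.354, -0.206], TCP at [187.292, 543.657, 231.288] pointing down, gripper open.
Joint ranges: [-2.99, 2.99], [-0.89, 2.07], [0.3, 2.58], [-1.14, 4.28], [0, 2.63], [-3.12, 3.12]. Speed limits (rad/s): [2.57, 2.57, 3.01, 3.14, 3.14, 3.14].

### API

Orientations are given as a rotation vector (axis times angle).
In Python, from rig import get_obs, read_camera, camera_params, sign_off, silhouettes, pinpoint gives the robot as it stands. The module is installed in compiled form; this text tells all that it offers.
- The arm moves only by the shell command python3 -m jog 'ROWS'. ROWS is text: rows parted by semicolons, each of 5 numbers parted by spaces: the finger opening in mm, from 0 to 85.4, then the shift along the world's x, y, z in mm, then the turn about the world's z in degrees. In form: gripper x y z turn; .... A call has 1 to 8 rows; each row shifts and turns the commanded pose from where the row before left it; what a row does not reach is not made up. A row lasts 1/10 s, in which the tool goes at most 50 mm and 8.59 degrees, less where a joint would pass 70% of its speed; a pose out of reach is approached as far as the arm can. A call is refused whole if a number of a shift passes 50 or a number of a turn 8.59, either way. A call with a gripper value outside its range is refused whole. The fingers move at their own pace and stop on an object; the grip force is fixed at half the most. Time passes only in rows, so rows that do not move let the fingers close. It gives the time, the measured TCP pose, the force, the opening and the grip force at its end, in the units of the state.
- get_obs(): the state, without advancing time (a new reading comes with each control period).
- read_camera(name): name is "scene" or "top"; returns the picture (420x560x3 uint8, red, green, blue); there is no depth.
- camera_params(name): a dict with "fovy" (degrees; the focal length in pixels is half the picture's height over the tangent of half this angle, whatever the lens; pixels are square), "cx", "cy" (the principal point, pixels), "R" (3x3) and "t" (3): a world point X has camera coordinates R X + t. Camera axes: x right, y down, z forward; pixel columns grow to the right and rows downward; lengths in mm; the calibration is good to about 2 mm. A picture is of the moment at which its call begins. camera_params takes no time and is no camera call.
- sign_off(): hands the job in; it is judged then, once.
Trained networks look in the newest picture that a camera, given by its name, has taken for a name from the list of things; names that differ only in an ending like _2 or _b are one class to them, and where a whole thing is asked for, a point or a joint stands for the part that bears it (a point fixed in the world has none). Each returns a list of dicts, best first, with "confidence" (0 to 1); they miss things now and then, are a little off and sometimes report something else, mostly with a low value. They report only what shows in the picture. A call takes as long as a camera call.
- silhouettes(camera, target): "region" (420x560 bool, what is visible of it) and "uv" ([column, row] in pixels, amid what is visible of it).
- pinpoint(camera, target): "uv" ([column, row] in pixels: a listed point, or the origin of a listed thing).
The state is a dict: "clock": time; "joint_pos": joint angles; "dq": joint speeds; "effort": joint torques, N m; "ee_pos": TCP position; "tool_rot": TCP orientation; "contact_force": force on the tool from outside, world axes, zero at the start; "torque": the same for the moment, N m; "finger_gap": finger opening in mm; "finger_force": force on a finger pad.
Only numpy, scipy, OpenCV 4.12 (cv2) and the standard library are available. Lean on these libraries where they do the work, as an engineer would, in place of code of your own. Each camera call takes 0.05 s, during which the arm holds its last target. There are 200 camera calls.

### The job

The sauce jar on the counter balance has sunk onto its rest. Using only the blue T-bar of the spring lever, lift it until the black pointer stands level with the red index flag and keep it there for eight seconds although the top-heavy beam wants to tip away; touch neither beam, weight nor jar and never let the beam fall over onto the other stop. Then let it back down gently, without a slam, until the jar end is on its rest again, and let go; leave everything else on the bench alone.

Things in the scene. Friction and masses are not known exactly. Their poses are not given: they have to be found in the camera images.
- balance: Fixed stand of a counter balance: dark wood base 150 x 300 x 22 mm, green column, two rubber-topped stop posts under the beam. Origin: centre of its underside, on the bench; z up, y along the beam (counterweight end +y, jar end -y), x along the axle, away from the robot. The axle is 120 mm above the origin. Stands at varied places and yaw.
- rocker (a joint): Angle of the beam about the axle, rad: 0 level, positive with the jar end up and the counterweight end down. Stops at -0.24 (jar end on its rest, the start) and +0.24. Top-heavy and nearly frictionless (damping 0.02 N m s/rad): it falls away from balance either way.
- lever (a joint): Angle of the spring lever relative to the beam, rad: 0 square to the beam, positive when swung towards the stand's +y, which pushes the jar end up; limits +-0.95. Torsion spring between lever and beam: 0.40 N m/rad nominal, damping 0.03 N m s/rad. It is weaker than the beam's toppling moment: a lever held still does not hold the beam.
- handle (a point): Centre of the blue T-bar topping the spring lever (60 g): round, 22 mm thick, 70 mm long, parallel to the axle. The lever turns on the beam's axle; the T-bar is 170 mm from the axle, 81 mm to the stand's -x; the lever's rod joins its far (+x) end, so its middle is free below. Grip it from above, fingers closing along the stand's y. Site z: along the lever, up.
- pointer_tip (a point): Tip of the thin black pointer at the counterweight end of the beam, 295 mm from the axle along the beam, 45 mm to +x; it is at axle height when the beam is level and sinks as rocker grows.
- index_mark (a point): Centre of the red index flag (30 mm tall, 34 mm wide) clamped to the steel post beside the pointer, within 22 mm of axle height. Its mid-height is the wanted reading; the pointer is level with it while its tip is within the flag's height. Not to be moved.
- beam: Brass beam 500 x 16 x 20 mm with pan discs 100 mm across, 200 mm either side of the axle. Origin on the axle, y to the counterweight end. Not to be touched. Beam, jar and weight together, nominal: inertia 0.051 kg m2 about the axle, toppling moment 0.50 N m per rad. Unknown jar mass adds a steady moment up to 0.11 N m either way.
- sauce_jar: Amber jar, orange lid, 73 mm across, 86 mm tall, nominal 0.475 kg (true mass within 10 %), fixed in the pan at the jar end, 200 mm from the axle. Origin: centre of its underside, 16 mm above the beam's mid line. Not to be touched.
- counterweight: Steel weight 52 mm across, 84 mm tall, 0.45 kg, fixed in the other pan 200 mm from the axle. Origin: centre of its underside. Not to be touched.
- turntable: Bystander: bamboo turntable 200 mm across, 27 mm high. Origin under its centre.
- green_jar: Bystander: closed glass jar with green lid, 72 mm across, 100 mm tall, on the turntable. Origin: centre of its underside.
- cobek: Bystander: clay mortar bowl 200 mm across, 50 mm high. Origin: centre of its underside.
- pestle: Bystander: wooden pestle 130 mm long, 32 mm thick, lying. Origin: under its middle.
- spoon: Bystander: steel serving spoon, 220 mm long, lying. Origin: on the bench below its length.
- dish_a: Bystander: white sauce dish 80 mm across, 28 mm high. Origin: centre of its underside.
- dish_b: Bystander: blue sauce dish 80 mm across, 28 mm high. Origin: centre of its underside.

How it is judged:
By the outcome, as a careful person would: the job done as asked, in the order asked, and still so for the second after the job is handed in, with the robot touching nothing.
It also fails if it takes over 64 s, if anything falls off the work surface, if the arm or the gripper's body presses on something with over 40 N, if the wrist force passes 120 N, or if a joint passes its speed limit or range.

## Working session

There is one attempt and no reset: what is moved stays moved. The work goes in short steps, Python scripts to look and compute and a shell command to move; the robot and the scene stay as the last step left them, time stands still between calls to the robot, and variables do not carry over. Pictures are saved under pics/ and viewed, at most 10 in all, crops included, and the job is handed in when it is done.

```bash
mkdir -p pics; python3 - <<'E'
from rig import *
import cv2,numpy as np
a=[read_camera(n) for n in("scene","top")]
cv2.imwrite("pics/a.png",a[0][:,:,::-1]);cv2.imwrite("pics/b.png",a[1][:,:,::-1])
for c in("scene","top"):
  p=camera_params(c);print(c,p)
  for n in("handle","pointer_tip","index_mark","balance","beam","sauce_jar","counterweight"):
    print(n,[(np.round(d["uv"],1).tolist(),round(d["confidence"],2)) for d in pinpoint(c,n)[:2]])
print(get_obs())
E
```

```text
scene {'fovy': 45.50130860383351, 'cx': 280.8337086002378, 'cy': 214.10944719145564, 'R': array([[ 0.24059675,  0.9705254 , -0.01391571],
       [ 0.51155266, -0.13897377, -0.84793878],
       [-0.82488004,  0.19689269, -0.52991149]]), 't': array([-173.10575974, -116.94956773, 2353.95749792])}
handle [([264.0, 178.7], 0.65)]
pointer_tip [([359.0, 197.7], 0.59)]
index_mark [([360.1, 214.8], 0.55), ([333.0, 195.4], 0.31)]
balance [([285.8, 247.4], 0.56)]
beam [([288.0, 220.5], 0.77)]
sauce_jar [([234.6, 243.2], 0.97)]
counterweight [([336.4, 195.6], 0.53)]
top {'fovy': 47.30506042923243, 'cx': 276.6028798395173, 'cy': 218.3420854833668, 'R': array([[-3.23439161e-04, -9.99998242e-01, -1.84672660e-03],
       [-9.94313440e-01,  5.18262149e-04, -1.06491851e-01],
       [ 1.06492621e-01,  1.80178144e-03, -9.94311860e-01]]), 't': array([  51.62708408,  571.15609903, 1672.16246823])}
handle [([289.3, 251.3], 0.78)]
pointer_tip [([182.3, 226.7], 0.65)]
index_mark [([184.0, 229.0], 0.45)]
balance [([269.6, 233.5], 0.97)]
beam [([271.0, 234.3], 0.59)]
sauce_jar [([326.5, 226.4], 0.88)]
counterweight [([212.4, 239.4], 0.67)]
{'clock': 0.8, 'joint_pos': array([ 1.03273251e+00,  1.80807033e-01,  1.60700996e+00, -1.91932048e-05,
        1.35382577e+00, -2.06286992e-01]), 'dq': array([ 0.00041729, -0.00055642,  0.00129584, -0.00022139,  0.00174377,
        0.00059219]), 'effort': array([ 2.97169681e-04, -4.44778419e+01, -3.51676834e+01, -8.11420205e-05,
        1.82229860e-04,  2.35150054e-05]), 'ee_pos': array([187.27271419, 543.64785433, 231.27967977]), 'tool_rot': array([-5.18760302e-01, -3.09846532e+00,  8.40221353e-05]), 'contact_force': array([ 3.15278561e-05, -9.49070300e-01,  1.26120276e-01]), 'torque': array([-0.03421727, -0.02867527,  0.01474946]), 'finger_force': 0.0, 'finger_gap': 85.60574201935545}
```

View pics/a.png

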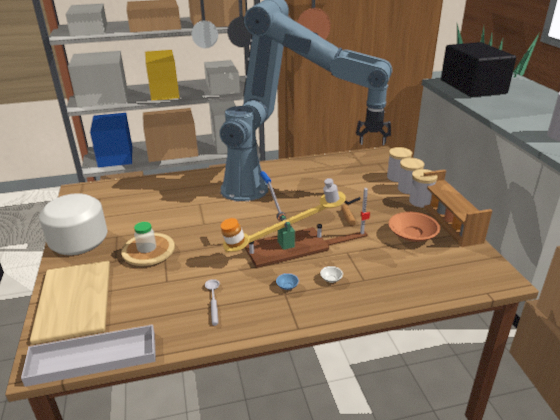

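View pics/b.png

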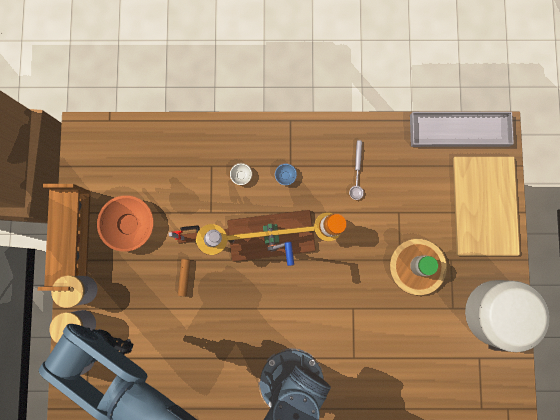

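```bash
cat > h.py <<'E'
from rig import *
import numpy as np
from scipy.optimize import least_squares
from scipy.spatial.transform import Rotation as Ro
H=dict(scene=420,top=420)
CP={c:camera_params(c) for c in("scene","top")}
def proj(c,X):
    p=CP[c];f=210/np.tan(np.radians(p["fovy"])/2);q=p["R"]@np.asarray(X)+p["t"]
    return np.array([p["cx"]+f*q[0]/q[2],p["cy"]+f*q[1]/q[2]])
def pts(s,rk,lv):
    """stand pose s=(x,y,yaw) -> world points"""
    Rz=Ro.from_euler('z',s[2]).as_matrix()
    def W(v):return Rz@np.array(v)+[s[0],s[1],0]
    def B(v):  # beam frame: rocker positive -> +y end down => rotation about x by -rk
        return W(Ro.from_euler('x',-rk).as_matrix()@np.array(v)+[0,0,120])
    L=Ro.from_euler('x',-(rk+lv)).as_matrix()@np.array([-81,0,170.])+[0,0,120]
    return dict(balance=W([0,0,0]),beam=B([0,0,0]),sauce_jar=B([0,-200,16]),counterweight=B([0,200,16]),
      pointer_tip=B([45,295,0]),handle=W(L))
E
cat > fit.py <<'E'
from h import *
obs=[]
for k in range(2):
 for c in("scene","top"):
  read_camera(c)
  for n in("handle","pointer_tip","balance","beam","sauce_jar","counterweight"):
    d=pinpoint(c,n)
    if d: obs.append((c,n,d[0]["uv"]))
f=lambda p:np.concatenate([proj(c,pts(p[:3]*[100,100,1],p[3],p[4])[n])-uv for c,n,uv in obs])
best=min((least_squares(f,[6,0,y,-.24,0],loss="soft_l1") for y in(-.5,0,.5)),key=lambda r:r.cost)
print(best.x,best.cost)
for (c,n,uv),r in zip(obs,best.fun.reshape(-1,2)):print(c,n,r.round(1))
P=pts(best.x[:3]*[100,100,1],best.x[3],best.x[4]);print(P)
ims=[]
for c in("scene","top"):
  d=pinpoint(c,"index_mark"); print(c,[(x["uv"],x["confidence"]) for x in d]); ims.append(d[0]["uv"])
g=least_squares(lambda X:np.concatenate([proj(c,X)-u for c,u in zip(("scene","top"),ims)]),[600,300,120]);print("index",g.x,g.cost)
E
python3 fit.py
```

```text
[ 5.10512525  0.70219878  0.111628   -0.27267947 -0.02292245] 40.25704797594814
scene handle [-2.5  1.3]
scene pointer_tip [ 3.2 -3.1]
scene balance [2.2 2.5]
scene beam [-0.8  0.9]
scene sauce_jar [-1.8 -3. ]
scene counterweight [-1.3 -0.8]
top handle [-0.4 -0.8]
top pointer_tip [-0.1  0.6]
top beam [0.3 1.7]
top sauce_jar [ 2.  -1.1]
top counterweight [-2.7  0. ]
scene handle [-0. -0.]
scene pointer_tip [-0.4 -4.7]
scene balance [0.6 1.9]
scene beam [0.4 1.4]
scene sauce_jar [-2.6 -1.5]
scene counterweight [-4.2  0.8]
top handle [-0.8  1.2]
top pointer_tip [-3.2 -2.7]
top balance [2.7 0.7]
top beam [-1.2 -0.1]
top sauce_jar [-0.1 -0.3]
top counterweight [-0.5 -0.5]
{'balance': array([510.51252484,  70.21987765,   0.        ]), 'beam': array([510.51252484,  70.21987765, 120.        ]), 'sauce_jar': array([ 532.44863681, -125.47406095,   81.54626954]), 'counterweight': array([489.5364276 , 257.34944234, 189.27141809]), 'pointer_tip': array([523.58469334, 357.56504536, 199.44729705]), 'handle': array([435.53341821,  11.98133658, 282.62658425])}
scene [([359.5, 218.2], 0.46)]
top [([186.7, 231.6], 0.53), ([185.9, 277.9], 0.43)]
index [519.95187247 360.74532564  96.97698833] 1.3454853709824075
```

The pictures show the balance mid-bench with the jar end down: lid at (335,224) in top and (230,227) in scene, blue T-bar at (290,253) / (265,179), red flag at (366,214) in scene. Next I measure by colour.

```bash
cat > meas.py <<'E'
import cv2
from h import *
def cen(im,name):
    h=cv2.cvtColor(im,cv2.COLOR_RGB2HSV);H,S,V=[h[:,:,i].astype(int) for i in range(3)]
    if name=="lid": m=(H>=7)&(H<=16)&(S>215)&(V>150)
    if name=="blue": m=(H>105)&(H<125)&(S>180)&(V>90)
    if name=="red": m=((H<4)|(H>175))&(S>190)&(V>110)
    n,l,s,c=cv2.connectedComponentsWithStats(m.astype(np.uint8),connectivity=8)
    return [(s[i,4],c[i].round(2).tolist(),s[i,:4].tolist()) for i in np.argsort(-s[:,4]) if i>0 and s[i,4]>5][:4]
if __name__=="__main__":
    for f,c in(("a","scene"),("b","top")):
        im=cv2.imread(f"pics/{f}.png")[:,:,::-1].copy()
        for n in("lid","blue","red"):print(c,n,cen(im,n))
E
python3 meas.py
python3 -c "
import cv2
a=cv2.imread('pics/a.png')[165:265,215:385];b=cv2.imread('pics/b.png')[205:275,165:365]
cv2.imwrite('pics/c.png',cv2.resize(a,None,fx=4,fy=4,interpolation=0));"
```

```text
scene lid []
scene blue [(np.int32(1637), [110.57, 139.66], [91, 113, 41, 54]), (np.int32(48), [264.77, 176.65], [261, 172, 10, 11])]
scene red [(np.int32(33), [364.82, 215.85], [362, 213, 7, 6])]
top lid [(np.int32(276), [336.22, 223.3], [327, 214, 19, 19])]
top blue []
top red [(np.int32(22), [177.91, 232.73], [174, 231, 8, 8])]
```

View pics/c.png

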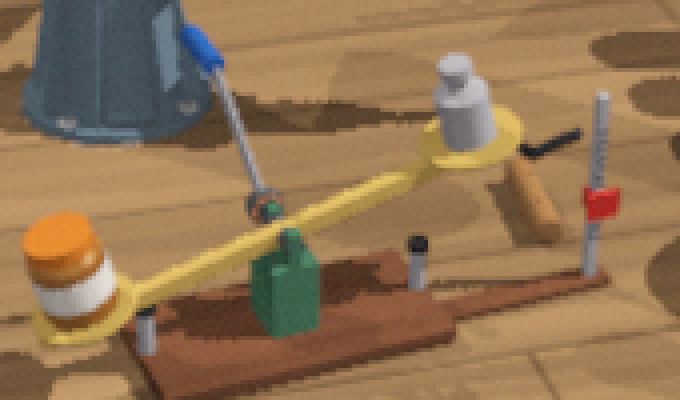

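The crop shows the pointer tip at about (359.5,197.5), well above the flag at (365,216). The blue bar runs (262,172)–(270,182).

```bash
sed -i 's/(H>=7)&(H<=16)&(S>215)&(V>150)/(H>=6)\&(H<=17)\&(S>200)\&(V>165)/; s/(H>105)&(H<125)&(S>180)&(V>90)/(H>104)\&(H<128)\&(S>165)\&(V>70)/' meas.py
python3 meas.py; cat > tri.py <<'E'
from meas import *
S=cv2.imread("pics/a.png")[:,:,::-1].copy();T=cv2.imread("pics/b.png")[:,:,::-1].copy()
def tri(u,v):
    g=least_squares(lambda X:np.r_[proj("scene",X)-u,proj("top",X)-v],[500,100,120]);return g.x.round(1),round(g.cost,2)
print("flag",tri([364.82+.3,215.85],cen(T,"red")[0][1]))
b=cen(S,"blue");b=[x for x in b if x[1][0]>200]
print("blue",tri(b[0][1],cen(T,"blue")[0][1]))
print("lid",tri([s for s in cen(S,"lid") if abs(s[1][0]-231)<20][0][1],cen(T,"lid")[0][1]))
E
python3 tri.py
```

```text
scene lid [(np.int32(36), [232.25, 226.61], [227, 223, 11, 8]), (np.int32(6), [224.67, 224.33], [224, 223, 3, 4]), (np.int32(6), [230.17, 221.67], [229, 220, 4, 5])]
scene blue [(np.int32(1833), [111.4, 139.55], [91, 113, 41, 54]), (np.int32(51), [264.73, 176.63], [260, 172, 11, 11])]
scene red [(np.int32(33), [364.82, 215.85], [362, 213, 7, 6])]
top lid [(np.int32(296), [335.92, 223.33], [326, 214, 20, 19])]
top blue [(np.int32(45), [288.29, 256.38], [286, 247, 6, 18])]
top red [(np.int32(22), [177.91, 232.73], [174, 231, 8, 8])]
flag (array([515.3, 388.1, 100.8]), np.float64(0.35))
blue (array([429.4,  15.4, 282.2]), np.float64(0.04))
lid (array([ 541.6, -138.8,  159. ]), np.float64(2.13))
```

```bash
cat > fit2.py <<'E'
from h import *
import json
obs=[]
A="""scene handle 264 178.7;scene pointer_tip 359 197.7;scene balance 285.8 247.4;scene beam 288 220.5;scene sauce_jar 234.6 243.2;scene counterweight 336.4 195.6;top handle 289.3 251.3;top pointer_tip 182.3 226.7;top balance 269.6 233.5;top beam 271 234.3;top sauce_jar 326.5 226.4;top counterweight 212.4 239.4;scene pointer_tip 359.8 197.7;scene pointer_tip 359.8 197.7;scene handle 265.3 176.9;top handle 289 254;top handle 289 254"""
for r in A.split(";"):
    c,n,u,v=r.split();obs.append((c,n,[float(u),float(v)]))
for c in("scene","top"):
  read_camera(c)
  for n in("handle","pointer_tip","balance","beam","sauce_jar","counterweight"):
    d=pinpoint(c,n)
    if d: obs.append((c,n,d[0]["uv"]))
f=lambda p:np.concatenate([proj(c,pts(p[:3]*[100,100,1],-.24,p[3])[n])-uv for c,n,uv in obs])
b=least_squares(f,[5.1,.7,.11,-.07],loss="soft_l1")
print(b.x,b.cost,np.sqrt(np.diag(np.linalg.inv(b.jac.T@b.jac))))
P=pts(b.x[:3]*[100,100,1],-.24,b.x[3])
for k in("handle","pointer_tip"):print(k,P[k],proj("scene",P[k]),proj("top",P[k]))
json.dump(b.x.tolist(),open("pose.json","w"))
E
python3 fit2.py
```

```text
[ 5.10769657  0.72026393  0.12397711 -0.05658896] 268.96143303566646 [0.01113625 0.01508648 0.00771525 0.01312218]
handle [436.53529015  12.7071288  282.57762349] [264.65037786 177.49594724] [289.36152672 254.03232276]
pointer_tip [519.99021742 361.9364619  190.1222748 ] [360.2548418  197.60863346] [179.77441294 228.9536101 ]
```

```bash
python3 -m jog '85 16 -33 14 1.6;85 16 -33 14 1.6;85 16 -33 14 1.6;85 16 -33 14 1.6;85 16 -33 14 1.6;85 16 -33 14 1.6;85 16 -33 14 1.6;85 16 -33 14 1.6'; python3 -m jog '85 16 -33 0 1.6;85 16 -33 0 1.6;85 15 -33 0 1.6;85 15 -33 0 1.6;85 15 -33 0 1.7;85 15 -33 0 1.7;85 15 -33 0 1.7;85 15 -33 0 1.7'; python3 -m jog '85 0 0 0 0;85 0 0 0 0'; python3 -c "
from rig import *;o=get_obs();print(o)"
```

```text
clock: 3.8
ee_pos: [315.6, 278.3, 344.1]
tool_rot: [0.168, 3.136, 0.001]
contact_force: [1.4, 0.0, -0.7]
finger_gap: 85.3
finger_force: 0.0
clock: 4.6
ee_pos: [437.7, 14.1, 343.5]
tool_rot: [-0.193, 3.135, -0.0]
contact_force: [0.1, -0.3, -0.9]
finger_gap: 85.2
finger_force: 0.0
clock: 4.8
ee_pos: [437.2, 15.2, 343.1]
tool_rot: [0.188, -3.135, -0.001]
contact_force: [-0.0, -0.1, -0.5]
finger_gap: 84.8
finger_force: 0.0
{'clock': 4.8, 'joint_pos': array([-2.38093853e-01, -2.16000612e-01,  1.77496262e+00,  3.46349406e-04,
        1.58337725e+00, -1.92850942e+00]), 'dq': array([ 0.03619026, -0.01545498,  0.01007622,  0.00263692,  0.00288431,
        0.00350603]), 'effort': array([ -1.11424159, -25.77577114, -37.77396441,  -0.11670013,
        -0.09749757,  -0.10949537]), 'ee_pos': array([437.24403328,  15.21537473, 343.11200339]), 'tool_rot': array([ 1.87755491e-01, -3.13536380e+00, -8.64102130e-04]), 'contact_force': array([-1.65601372e-04, -1.35795518e-01, -5.48867452e-01]), 'torque': array([-0.00218636,  0.01615517, -0.00747769]), 'finger_force': 0.0, 'finger_gap': 84.84523065601938}
```

```bash
python3 -m jog '85 0 -1 -25 0;85 0 -1 -25 0;85 0 0 -20 0;85 0 0 -9 0;60 0 0 0 0;40 0 0 0 0;30 0 0 0 0;30 0 0 0 0'; python3 - <<'E'
from meas import *
im=read_camera("scene");cv2.imwrite("pics/d0.png",im[:,:,::-1]);t=read_camera("top");cv2.imwrite("pics/d1.png",t[:,:,::-1])
v=np.hstack([cv2.resize(im[150:270,210:390],None,fx=2.2,fy=2.2),cv2.resize(t[190:310,160:340],None,fx=2.2,fy=2.2)])[:,:,::-1]
cv2.imwrite("pics/d.png",v)
E
```

```text
clock: 5.6
ee_pos: [437.9, 13.6, 265.4]
tool_rot: [-0.192, 3.134, -0.001]
contact_force: [-0.5, 0.2, 0.9]
finger_gap: 30.3
finger_force: 0.0
```

View pics/d.png

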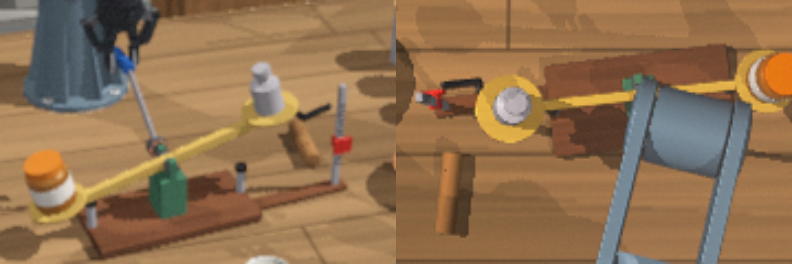

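The picture shows the bar caged between the fingers, beam still on its rest, lid and flag visible. Next I build the angle gauge.

```bash
cat > ang.py <<'E'
from meas import *
import json
from scipy.optimize import brentq
PX=json.load(open("pose.json"));ST=[PX[0]*100,PX[1]*100,PX[2]]
def B(v,rk):
    return Ro.from_euler('z',ST[2]).as_matrix()@(Ro.from_euler('x',-rk).as_matrix()@np.array(v)+[0,0,120])+[ST[0],ST[1],0]
def wc(w,box):
    x0,x1,y0,y1=box;w=w[y0:y1,x0:x1];Y,X=np.mgrid[y0:y1,x0:x1]
    return np.array([(w*X).sum(),(w*Y).sum()])/w.sum(),w.sum()
def feats(im):
    f=im.astype(float);R,G,Bl=f[...,0],f[...,1],f[...,2]
    lid=np.clip((R-G-70)/40,0,1)
    sat=(f.max(2)-f.min(2));gr=np.clip((40-sat)/15,0,1)
    yel=np.clip((np.minimum(R,G)-Bl-85)/30,0,1)*(R-G<75)
    return dict(lid=wc(lid,(212,256,185,248)),wt=wc(gr,(322,352,168,216)),yl=wc(yel,(215,281,180,256)))
V=dict(lid=[0,-200,95],wt=[0,200,50])
REF=None
def theta(im):
    global REF
    if REF is None:
        REF=[feats(cv2.imread(p)[:,:,::-1]) for p in("pics/a.png","pics/d0.png")]
    F=feats(im);out=[]
    for k,v in V.items():
        r=REF[1][k][0]
        p0=proj("scene",B(v,-.24));d=F[k][0]-r
        t=least_squares(lambda q:proj("scene",B(v,q[0]))-p0-d,[-.2]);out.append(t.x[0])
    return out,F
if __name__=="__main__":
    for p in("a","d0"):
        im=cv2.imread(f"pics/{p}.png")[:,:,::-1];o,F=theta(im);print(p,np.round(o,4),{k:(v[0].round(2),round(v[1],1)) for k,v in F.items()})
    for t in(-.24,0,.07):print(t,[(proj("scene",B(v,t))-proj("scene",B(v,-.24))).round(2) for v in V.values()],proj("scene",B([45,295,0],t)))
E
python3 ang.py; python3 - <<'E'
import sys;sys.path.insert(0,'.')
from ang import *
for i in range(3):
    o,F=theta(read_camera("scene"));print(np.round(o,4))
E
```

```text
a [-0.2396 -0.2475] {'lid': (array([229.58, 223.9 ]), np.float64(73.4)), 'wt': (array([331.36, 191.4 ]), np.float64(289.7)), 'yl': (array([261.5 , 231.17]), np.float64(5.1))}
d0 [-0.24 -0.24] {'lid': (array([229.57, 223.92]), np.float64(74.1)), 'wt': (array([331.52, 191.68]), np.float64(288.0)), 'yl': (array([261.37, 231.32]), np.float64(5.6))}
-0.24 [array([0., 0.]), array([0., 0.])] [360.2548418  197.60863346]
0 [array([  3.61, -12.86]), array([3.7 , 9.64])] [360.92126722 212.89311272]
0.07 [array([  5.31, -16.58]), array([ 4.25, 12.66])] [360.3804831  217.43963411]
[-0.2405 -0.2402]
[-0.2407 -0.2404]
[-0.2404 -0.2386]
```

```bash
cat > est.py <<'E'
# usage: est.py [target v n_rows]  -> logs a measurement, fits the model, suggests n_rows equal rows
import sys,os
from ang import *
LOG="log.json"
c,s=np.cos(ST[2]),np.sin(ST[2])
def loc(p): d=np.array(p)[:2]-ST[:2];return c*d[0]+s*d[1],-s*d[0]+c*d[1]
I,KS,D,DL=.051,.40,.02,.03
def step(th,w,psi,dpsi,m0,K,dt):
    a=(K*np.sin(th)+m0+KS*(psi-th)+DL*(dpsi-w)-D*w)/I
    w+=a*dt;th+=w*dt
    if th<-.24: th,w=-.24,max(w,0)
    if th>.24: th,w=.24,min(w,0)
    return th,w
def sim(T,P,th,w,m0,K,dt=.01):
    n=max(int(round((T[-1]-T[0])/dt)),1);t=T[0]+dt*np.arange(n+1);ps=np.interp(t,T,P);tr=[(th,w)]
    for i in range(n): th,w=step(th,w,ps[i],(ps[i+1]-ps[i])/dt,m0,K,dt);tr.append((th,w))
    return t,np.array(tr)
if __name__=="__main__":
    a=[float(x) for x in sys.argv[1:]]
    log=json.load(open(LOG)) if os.path.exists(LOG) else []
    o=get_obs();im=read_camera("scene");th,F=theta(im);cv2.imwrite("pics/last.png",im[:,:,::-1])
    xl,yl=loc(o["ee_pos"]);psi=np.arcsin(yl/170)
    log.append([float(o["clock"]),float(psi),float(th[0])]);json.dump(log,open(LOG,"w"))
    L=np.array(log)
    print("t %.2f psi %.3f th %.4f (wt %.3f) gap %.1f xl %.1f tcpz %.1f want %.1f F %s"%(o["clock"],psi,*th,o["finger_gap"],xl,o["ee_pos"][2],103+170*np.cos(psi),np.round(o["contact_force"],1)))
    if len(a)==3:
        tgt,v,n=a;W=L[L[:,0]>L[-1,0]-7]
        off=W[0,2]>-.235
        def f(p):
            t,tr=sim(W[:,0],W[:,1],p[2],p[3] if off else 0,p[0],p[1])
            return np.r_[(np.interp(W[:,0],t,tr[:,0])-W[:,2])/.0012,(p[0])/.06,(p[1]-.5)/.03]
        R=[least_squares(f,[m,.5,W[0,2],0],x_scale=[.01,.03,.003,.03]) for m in(-.08,-.03,.03,.08)]
        r=min(R,key=lambda q:q.cost);m0,K=r.x[:2]
        t,tr=sim(W[:,0],W[:,1],r.x[2],r.x[3] if off else 0,m0,K)
        x0,w0=tr[-1];h=n*.1
        print("m0 %.4f K %.3f th %.4f w %.4f cost %.1f lastres %.4f psi_eq %.3f"%(m0,K,x0,w0,r.cost,f(r.x)[len(W)-1]*.0012,tgt-(K*np.sin(tgt)+m0)/KS))
        kn=np.array([0,.05,.05+h,.05+2*h,.05+3*h,.05+4*h])
        def g(u):
            P=psi+np.r_[0,0,np.cumsum(u)*h];t,q=sim(kn,P,x0,w0,m0,K,.02)
            ref=x0+np.clip(tgt-x0,-v*t,v*t)
            return np.r_[(q[:,0]-ref)/.01*np.sqrt(.02),.12*u/.1,.5*(q[-1,1])/.03]
        b=least_squares(g,np.zeros(4),bounds=(-.6,.6));u=b.x
        t,q=sim(kn,psi+np.r_[0,0,np.cumsum(u)*h],x0,w0,m0,K,.02)
        p2=psi+u[0]*h;dy=170*(np.sin(p2)-np.sin(psi))/n;dx=-xl-81;dz=(103+170*np.cos(p2)-o["ee_pos"][2])/n
        print("rates",u.round(3),"pred th",np.interp(kn[1:],t,q[:,0]).round(3))
        print("ROW x%d: dx %.2f dy %.2f dz %.2f  (world; xfix %.1f total)"%(n,-s*dy,c*dy,dz,dx))
E
python3 -m jog '23 0 0 0 0;23 0 0 0 0'; python3 est.py
```

```text
clock: 6.05
ee_pos: [437.3, 13.6, 264.3]
tool_rot: [0.191, -3.136, -0.0]
contact_force: [-0.7, -0.2, -0.4]
finger_gap: 23.1
finger_force: 0.0
t 6.05 psi -0.292 th -0.2399 (wt -0.240) gap 23.1 xl -80.2 tcpz 264.3 want 265.8 F [-0.7 -0.2 -0.4]
```

```bash
python3 -m jog '23 -0.5 4 1.2 0;23 -0.5 4 1.2 0;23 -0.5 4 1.2 0;23 -0.5 4 1.2 0'|head -1; python3 est.py; python3 -m jog '23 -0.5 3.5 0.6 0;23 -0.5 3.5 0.6 0;23 -0.5 3.5 0.6 0'|head -1; python3 est.py .065 .15 4
```

```text
clock: 6.5
t 6.50 psi -0.191 th -0.2403 (wt -0.241) gap 23.3 xl -80.1 tcpz 269.2 want 269.9 F [ 0.1  0.  -0.1]
clock: 6.85
t 6.85 psi -0.129 th -0.2404 (wt -0.240) gap 23.1 xl -80.3 tcpz 271.0 want 271.6 F [-0.6 -0.5  0.1]
m0 0.0000 K 0.500 th -0.2400 w 0.0000 cost 0.1 lastres 0.0004 psi_eq -0.016
rates [0. 0. 0. 0.] pred th [-0.24 -0.24 -0.24 -0.24 -0.24]
ROW x4: dx -0.00 dy 0.00 dz 0.15  (world; xfix -0.7 total)
```

```bash
python3 -m jog '23 -0.5 3.5 0.4 0;23 -0.5 3.5 0.4 0;23 -0.5 3.5 0.4 0'|head -1; python3 est.py;python3 -m jog '23 -0.5 3.5 0.2 0;23 -0.5 3.5 0.2 0'|head -1; python3 est.py .065 .15 4
```

```text
clock: 7.2
t 7.20 psi -0.066 th -0.2399 (wt -0.239) gap 22.9 xl -80.5 tcpz 272.1 want 272.6 F [-0.1 -0.9 -0.1]
clock: 7.45
t 7.45 psi -0.025 th -0.2404 (wt -0.239) gap 23.3 xl -80.6 tcpz 272.5 want 272.9 F [ 0.9 -1.6 -0.2]
m0 0.0000 K 0.500 th -0.2400 w 0.0000 cost 0.2 lastres 0.0004 psi_eq -0.016
rates [0. 0. 0. 0.] pred th [-0.24 -0.24 -0.24 -0.24 -0.24]
ROW x4: dx -0.00 dy 0.00 dz 0.11  (world; xfix -0.4 total)
```

```bash
python3 -m jog '23 -0.5 3.5 0 0;23 -0.5 3.5 0 0'|head -1; python3 est.py .065 .15 4
```

```text
clock: 7.7
t 7.70 psi 0.017 th -0.2398 (wt -0.240) gap 23.1 xl -80.8 tcpz 272.5 want 273.0 F [-0.3 -0.2  0.5]
m0 -0.0000 K 0.500 th -0.2400 w 0.0000 cost 0.2 lastres -0.0002 psi_eq -0.016
rates [0. 0. 0. 0.] pred th [-0.24 -0.24 -0.24 -0.24 -0.24]
ROW x4: dx -0.00 dy 0.00 dz 0.12  (world; xfix -0.2 total)
```

```bash
python3 -m jog '23 -0.5 3.5 0 0;23 -0.5 3.5 0 0;23 -0.5 3.5 0 0'|head -1; python3 est.py .065 .15 4
```

```text
clock: 8.05
t 8.05 psi 0.079 th -0.2400 (wt -0.238) gap 22.9 xl -80.9 tcpz 272.5 want 272.5 F [ 1.2 -0.1 -0.4]
m0 -0.0088 K 0.501 th -0.2399 w 0.0034 cost 0.2 lastres 0.0001 psi_eq 0.006
rates [ 0.316 -0.541  0.274 -0.413] pred th [-0.24  -0.2   -0.103 -0.052 -0.007]
ROW x4: dx -0.66 dy 5.27 dz -0.78  (world; xfix -0.1 total)
```

```bash
python3 -m jog '23 -0.5 3.5 -0.2 0;23 -0.5 3.5 -0.2 0;23 -0.5 3.5 -0.2 0'|head -1; python3 est.py .065 .15 4
```

```text
clock: 8.4
t 8.40 psi 0.142 th -0.2399 (wt -0.241) gap 22.9 xl -81.1 tcpz 271.9 want 271.3 F [ 1.2 -1.6  1.2]
m0 -0.0315 K 0.502 th -0.2397 w 0.0069 cost 0.3 lastres 0.0001 psi_eq 0.062
rates [ 0.284 -0.512  0.258 -0.408] pred th [-0.239 -0.198 -0.104 -0.052 -0.007]
ROW x4: dx -0.58 dy 4.69 dz -1.10  (world; xfix 0.1 total)
```

```bash
python3 -m jog '23 -0.4 3 -0.7 0;23 -0.4 3 -0.7 0;23 -0.4 3 -0.7 0'|head -1; python3 est.py .065 .15 4
```

```text
clock: 8.75
t 8.75 psi 0.196 th -0.2324 (wt -0.226) gap 23.0 xl -81.3 tcpz 269.7 want 269.7 F [-0.1 -1.  -0. ]
m0 -0.0386 K 0.502 th -0.2324 w 0.0632 cost 0.4 lastres 0.0000 psi_eq 0.080
rates [ 0.009 -0.214  0.098 -0.35 ] pred th [-0.229 -0.175 -0.102 -0.043  0.   ]
ROW x4: dx -0.02 dy 0.15 dz -0.02  (world; xfix 0.3 total)
```

```bash
python3 -m jog '23 -0.4 3 -0.7 0;23 -0.4 3 -0.7 0'|head -1; python3 est.py .065 .15 4
```

```text
clock: 9.0
t 9.00 psi 0.232 th -0.2057 (wt -0.207) gap 23.0 xl -81.3 tcpz 268.3 want 268.4 F [ 0.5 -0.6 -0.1]
m0 -0.0399 K 0.501 th -0.2054 w 0.1708 cost 0.7 lastres 0.0003 psi_eq 0.083
rates [-0.369  0.247 -0.151 -0.259] pred th [-0.196 -0.124 -0.083 -0.014  0.027]
ROW x4: dx 0.77 dy -6.15 dz 1.01  (world; xfix 0.3 total)
```

```bash
python3 -m jog '23 0.7 -6 1 0;23 0.7 -6 1 0;23 0.7 -6 1 0;23 0.7 -6 1 0'|head -1; python3 est.py .065 .15 4
```

```text
clock: 9.45
t 9.45 psi 0.083 th -0.1154 (wt -0.119) gap 22.8 xl -81.5 tcpz 272.5 want 272.4 F [0.9 0.1 0.4]
m0 -0.0219 K 0.574 th -0.1163 w 0.1395 cost 6.4 lastres -0.0008 psi_eq 0.027
rates [ 0.155 -0.232 -0.129  0.04 ] pred th [-0.11  -0.058  0.016  0.06   0.067]
ROW x4: dx -0.32 dy 2.60 dz -0.32  (world; xfix 0.5 total)
```

```bash
python3 -m jog '23 -0.1 1.5 -0.2 0;23 -0.1 1.5 -0.2 0;23 -0.1 1 -0.2 0'|head -1; python3 est.py .065 .12 4
```

```text
clock: 9.8
t 9.80 psi 0.113 th -0.0863 (wt -0.093) gap 23.0 xl -81.3 tcpz 271.8 want 271.9 F [-1.1 -0.3  0.4]
m0 -0.0294 K 0.541 th -0.0858 w 0.0795 cost 8.2 lastres 0.0005 psi_eq 0.051
rates [ 0.062 -0.171 -0.08  -0.008] pred th [-0.082 -0.04   0.02   0.058  0.067]
ROW x4: dx -0.13 dy 1.04 dz -0.11  (world; xfix 0.3 total)
```

```bash
python3 -m jog '23 -0.1 1 0 0;23 -0.1 1 0 0;23 -0.1 1 0 0'|head -1; python3 est.py .065 .12 4
```

```text
clock: 10.15
t 10.15 psi 0.130 th -0.0644 (wt -0.074) gap 23.0 xl -81.3 tcpz 271.7 want 271.6 F [-0.2 -0.5  0. ]
m0 -0.0334 K 0.522 th -0.0635 w 0.0883 cost 12.2 lastres 0.0010 psi_eq 0.064
rates [-0.026 -0.124 -0.093  0.097] pred th [-0.059 -0.012  0.04   0.066  0.065]
ROW x4: dx 0.06 dy -0.44 dz 0.02  (world; xfix 0.3 total)
```

```bash
python3 -m jog '23 0 0 0 0;23 0 0 0 0;23 0 0 0 0'|head -1; python3 est.py .065 .12 4
```

```text
clock: 10.5
t 10.50 psi 0.129 th -0.0313 (wt -0.041) gap 22.8 xl -81.2 tcpz 271.7 want 271.6 F [-0.9  0.3 -0.1]
m0 -0.0348 K 0.515 th -0.0303 w 0.1221 cost 14.6 lastres 0.0010 psi_eq 0.068
rates [-0.111 -0.093  0.033  0.033] pred th [-0.024  0.028  0.061  0.066  0.064]
ROW x4: dx 0.23 dy -1.85 dz 0.16  (world; xfix 0.2 total)
```

```bash
python3 -m jog '23 0.2 -2 0.2 0;23 0.2 -2 0.2 0;23 0.2 -2 0.2 0;23 0.2 -2 0.1 0'|head -1; python3 est.py .065 .12 4
```

```text
clock: 10.95
t 10.95 psi 0.080 th 0.0219 (wt 0.003) gap 22.9 xl -81.4 tcpz 272.5 want 272.5 F [-0.2  0.   0.1]
m0 -0.0350 K 0.514 th 0.0221 w 0.0970 cost 14.8 lastres 0.0002 psi_eq 0.069
rates [-0.021 -0.065  0.086 -0.037] pred th [0.027 0.056 0.068 0.064 0.065]
ROW x4: dx 0.04 dy -0.35 dz 0.01  (world; xfix 0.4 total)
```

```bash
python3 -m jog '23 0.1 -0.5 0 0;23 0.1 -0.5 0 0;23 0 -0.5 0 0;23 0 -0.5 0 0'|head -1; python3 est.py .065 .12 4; python3 -c "
import cv2
a=cv2.imread('pics/last.png')[180:240,310:390];cv2.imwrite('pics/e.png',cv2.resize(a,None,fx=8,fy=8,interpolation=0))"
```

```text
clock: 11.4
t 11.40 psi 0.070 th 0.0537 (wt 0.028) gap 23.2 xl -81.5 tcpz 272.5 want 272.6 F [-0.9 -0.5  0.4]
m0 -0.0351 K 0.513 th 0.0539 w 0.0510 cost 14.8 lastres 0.0002 psi_eq 0.069
rates [-0.039  0.052 -0.016  0.004] pred th [0.056 0.067 0.065 0.065 0.065]
ROW x4: dx 0.08 dy -0.66 dz 0.07  (world; xfix 0.5 total)
```

View pics/e.png

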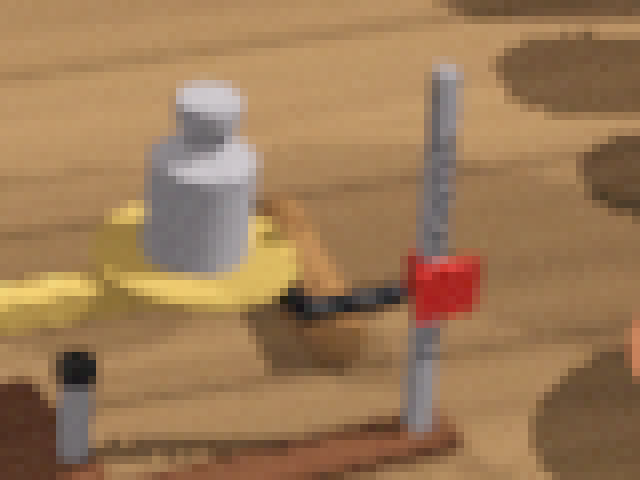

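The pointer tip is at about row 216.6, with the flag spanning 212–220 (middle ~216.2). They are level now, so I set the target to about 0.053.

```bash
python3 -m jog '23 0.2 -1.5 0 0;23 0.2 -1.5 0.1 0;23 0.1 -1 0.1 0;23 0 0 0 0'|head -1; python3 est.py .053 .12 4
```

```text
clock: 11.85
t 11.85 psi 0.045 th 0.0653 (wt 0.038) gap 23.0 xl -81.4 tcpz 272.7 want 272.8 F [-0.1 -0.4  0.1]
m0 -0.0350 K 0.514 th 0.0648 w -0.0154 cost 15.4 lastres -0.0005 psi_eq 0.072
rates [ 0.101 -0.032 -0.002  0.004] pred th [0.064 0.053 0.053 0.053 0.053]
ROW x4: dx -0.21 dy 1.70 dz -0.08  (world; xfix 0.4 total)
```

```bash
python3 -m jog '23 -0.2 1.5 0 0;23 -0.2 1.5 0 0;23 -0.2 1.5 0 0;23 -0.2 1.5 0 0'|head -1; python3 est.py .053 .12 5
```

```text
clock: 12.3
t 12.30 psi 0.083 th 0.0551 (wt 0.029) gap 22.8 xl -81.5 tcpz 272.7 want 272.4 F [-0.8 -0.1 -0.9]
m0 -0.0350 K 0.514 th 0.0550 w -0.0088 cost 15.4 lastres -0.0001 psi_eq 0.072
rates [-0.035  0.025 -0.016  0.009] pred th [0.055 0.055 0.052 0.053 0.053]
ROW x5: dx 0.07 dy -0.59 dz -0.02  (world; xfix 0.5 total)
```

```bash
python3 -m jog '23 0.1 -0.5 0 0;23 0.1 -0.5 0 0;23 0.1 -0.5 0 0;23 0 -0.5 0 0;23 0 0 0 0'|head -1; python3 est.py .053 .12 5
```

```text
clock: 12.85
t 12.85 psi 0.069 th 0.0550 (wt 0.029) gap 23.4 xl -81.4 tcpz 272.7 want 272.6 F [ 0.1 -0.5  0.4]
m0 -0.0350 K 0.514 th 0.0551 w -0.0008 cost 15.4 lastres 0.0001 psi_eq 0.072
rates [ 0.009 -0.    -0.002  0.001] pred th [0.055 0.053 0.053 0.053 0.053]
ROW x5: dx -0.02 dy 0.15 dz -0.03  (world; xfix 0.4 total)
```

```bash
python3 -m jog '23 0 0.5 0 0;23 0 0 0 0;23 0 0.5 0 0;23 0 0 0 0;23 0 0 0 0;23 0 0 0 0'|head -1; python3 est.py .053 .12 6
```

```text
clock: 13.5
t 13.50 psi 0.075 th 0.0525 (wt 0.027) gap 22.9 xl -81.3 tcpz 272.7 want 272.5 F [ 0.9 -1.3  0.3]
m0 -0.0350 K 0.514 th 0.0529 w 0.0019 cost 15.5 lastres 0.0004 psi_eq 0.073
rates [-0.011  0.011 -0.007  0.004] pred th [0.053 0.054 0.052 0.053 0.053]
ROW x6: dx 0.02 dy -0.19 dz -0.01  (world; xfix 0.3 total)
```

```bash
python3 -m jog '23 0 -0.5 0 0;23 0 0 0 0;23 0 0 0 0;23 0 0 0 0;23 0 0 0 0;23 0 0 0 0;23 0 0 0 0;23 0 0 0 0'|head -1; python3 est.py .053 .12 6
```

```text
clock: 14.35
t 14.35 psi 0.072 th 0.0488 (wt 0.023) gap 22.8 xl -81.4 tcpz 272.7 want 272.6 F [-0.6  0.3  0.4]
m0 -0.0351 K 0.513 th 0.0500 w -0.0018 cost 19.4 lastres 0.0012 psi_eq 0.073
rates [ 0.01  -0.017  0.013 -0.008] pred th [0.05  0.05  0.054 0.052 0.053]
ROW x6: dx -0.02 dy 0.16 dz -0.03  (world; xfix 0.4 total)
```

```bash
python3 -m jog '23 -0.1 0.5 0 0;23 0 0.5 0 0;23 -0.1 0.5 0 0;23 0 0.5 0 0;23 0 0 0 0;23 0 0 0 0'|head -1; python3 est.py .053 .12 6
```

```text
clock: 15.0
t 15.00 psi 0.084 th 0.0494 (wt 0.024) gap 22.8 xl -81.3 tcpz 272.7 want 272.4 F [-0.3  0.4  0.5]
m0 -0.0351 K 0.513 th 0.0505 w 0.0202 cost 21.5 lastres 0.0011 psi_eq 0.073
rates [-0.051  0.055 -0.036  0.021] pred th [0.052 0.06  0.05  0.055 0.052]
ROW x6: dx 0.11 dy -0.86 dz 0.01  (world; xfix 0.3 total)
```

```bash
python3 -m jog '23 0.1 -1 0 0;23 0.1 -1 0 0;23 0 0 0 0;23 0 0 0 0'|head -1; python3 est.py .053 .12 5
```

```text
clock: 15.45
t 15.45 psi 0.072 th 0.0583 (wt 0.031) gap 23.0 xl -81.4 tcpz 272.7 want 272.6 F [0.5 0.7 0.2]
m0 -0.0351 K 0.511 th 0.0592 w 0.0204 cost 16.0 lastres 0.0008 psi_eq 0.073
rates [-0.04   0.08  -0.058  0.032] pred th [0.06  0.061 0.05  0.055 0.052]
ROW x5: dx 0.08 dy -0.68 dz 0.02  (world; xfix 0.4 total)
```

```bash
python3 -m jog '23 0.2 -1.5 0 0;23 0.2 -1.5 0 0;23 0.1 -1 0 0;23 0 0 0 0'|head -1; python3 est.py .053 .12 4
```

```text
clock: 15.9
t 15.90 psi 0.048 th 0.0573 (wt 0.031) gap 23.1 xl -81.4 tcpz 272.7 want 272.8 F [ 0.1 -0.1 -0.3]
m0 -0.0352 K 0.514 th 0.0579 w -0.0328 cost 10.1 lastres 0.0005 psi_eq 0.073
rates [ 0.155 -0.142  0.068 -0.023] pred th [0.056 0.046 0.055 0.052 0.053]
ROW x4: dx -0.33 dy 2.61 dz -0.18  (world; xfix 0.4 total)
```

```bash
python3 -m jog '23 -0.3 2.5 0 0;23 -0.3 2.5 0 0;23 -0.2 2 0 0;23 0 0 0 0'|head -1; python3 est.py .053 .12 4
```

```text
clock: 16.35
t 16.35 psi 0.092 th 0.0473 (wt 0.022) gap 23.0 xl -81.3 tcpz 272.7 want 272.3 F [ 0.1 -0.8 -0.4]
m0 -0.0351 K 0.512 th 0.0461 w -0.0059 cost 10.8 lastres -0.0013 psi_eq 0.073
rates [-0.046 -0.016  0.022 -0.01 ] pred th [0.046 0.051 0.054 0.053 0.053]
ROW x4: dx 0.10 dy -0.77 dz -0.03  (world; xfix 0.3 total)
```

```bash
python3 -m jog '23 0 -0.5 0 0;23 0.1 -0.5 0 0;23 0.1 -0.5 0 0;23 0.1 -1 0 0'|head -1; python3 est.py .053 .12 5
```

```text
clock: 16.8
t 16.80 psi 0.075 th 0.0550 (wt 0.029) gap 23.0 xl -81.3 tcpz 272.7 want 272.5 F [-0.7 -0.1 -0.3]
m0 -0.0348 K 0.507 th 0.0532 w 0.0157 cost 12.6 lastres -0.0018 psi_eq 0.073
rates [-0.027  0.042 -0.028  0.015] pred th [0.054 0.057 0.051 0.054 0.053]
ROW x5: dx 0.06 dy -0.45 dz -0.00  (world; xfix 0.3 total)
```

```bash
python3 -m jog '23 0.1 -1 0 0;23 0.1 -1 0 0;23 0.1 -0.5 0 0;23 0 -0.5 0 0'|head -1; python3 est.py .053 .12 5
```

```text
clock: 17.25
t 17.25 psi 0.057 th 0.0594 (wt 0.034) gap 22.8 xl -81.4 tcpz 272.7 want 272.7 F [ 0.5 -0.1 -0.3]
m0 -0.0364 K 0.537 th 0.0580 w -0.0128 cost 13.3 lastres -0.0014 psi_eq 0.073
rates [ 0.062 -0.047  0.025 -0.013] pred th [0.057 0.05  0.054 0.052 0.053]
ROW x5: dx -0.13 dy 1.04 dz -0.07  (world; xfix 0.4 total)
```

```bash
python3 -m jog '23 -0.1 1 0 0;23 -0.1 1 0 0;23 -0.1 1 0 0;23 0 0 0 0'|head -1; python3 est.py .053 .12 5
```

```text
clock: 17.7
t 17.70 psi 0.076 th 0.0566 (wt 0.030) gap 23.1 xl -81.3 tcpz 272.7 want 272.5 F [-0.4  0.4  0.1]
m0 -0.0377 K 0.563 th 0.0549 w -0.0067 cost 15.2 lastres -0.0017 psi_eq 0.073
rates [-0.013  0.01  -0.007  0.004] pred th [0.055 0.054 0.053 0.053 0.053]
ROW x5: dx 0.03 dy -0.21 dz -0.02  (world; xfix 0.3 total)
```

```bash
python3 -m jog '23 0 -0.5 0 0;23 0 0 0 0;23 0 0 0 0;23 0 0 0 0;23 0 0 0 0'|head -1; python3 est.py .053 .12 5
```

```text
clock: 18.25
t 18.25 psi 0.072 th 0.0553 (wt 0.031) gap 22.7 xl -81.4 tcpz 272.7 want 272.6 F [-0.  -0.1 -0.6]
m0 -0.0381 K 0.570 th 0.0552 w 0.0023 cost 15.0 lastres -0.0001 psi_eq 0.073
rates [-0.009  0.019 -0.014  0.008] pred th [0.055 0.055 0.052 0.053 0.053]
ROW x5: dx 0.02 dy -0.16 dz -0.01  (world; xfix 0.4 total)
```

```bash
python3 -m jog '23 0.1 -0.5 0 0;23 0 0 0 0;23 0 0 0 0;23 0 0 0 0;23 0 0 0 0;23 0 0 0 0'|head -1; python3 est.py .053 .12 5;python3 -c "
import cv2
a=cv2.imread('pics/last.png')[180:240,310:390];cv2.imwrite('pics/f.png',cv2.resize(a,None,fx=8,fy=8,interpolation=0))"
```

```text
clock: 18.9
t 18.90 psi 0.070 th 0.0507 (wt 0.025) gap 23.0 xl -81.3 tcpz 272.7 want 272.6 F [-1.5 -0.6  0.1]
m0 -0.0382 K 0.573 th 0.0515 w -0.0083 cost 13.8 lastres 0.0009 psi_eq 0.073
rates [ 0.029 -0.04   0.027 -0.014] pred th [0.051 0.05  0.054 0.052 0.053]
ROW x5: dx -0.06 dy 0.49 dz -0.06  (world; xfix 0.3 total)
```

View pics/f.png

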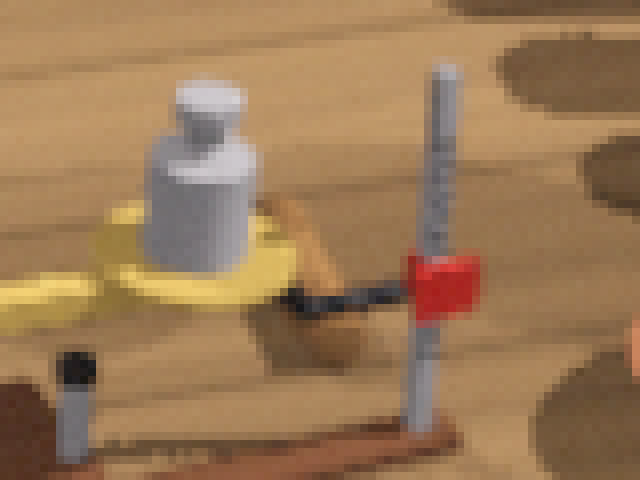

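The tip (row ~216.4) is at the flag's mid-height (~216.2). I keep holding.

```bash
python3 -m jog '23 -0.1 1 0 0;23 -0.1 1 0 0;23 0 0.5 0 0;23 0 0 0 0;23 0 0 0 0'|head -1; python3 est.py .053 .12 5
```

```text
clock: 19.45
t 19.45 psi 0.084 th 0.0482 (wt 0.023) gap 23.1 xl -81.2 tcpz 272.7 want 272.4 F [ 0.3 -0.1 -0.3]
m0 -0.0380 K 0.569 th 0.0488 w 0.0109 cost 13.1 lastres 0.0006 psi_eq 0.073
rates [-0.045  0.034 -0.018  0.009] pred th [0.049 0.055 0.052 0.053 0.053]
ROW x5: dx 0.10 dy -0.77 dz 0.00  (world; xfix 0.2 total)
```

```bash
python3 -m jog '23 0.1 -0.5 0 0;23 0.1 -0.5 0 0;23 0.1 -0.5 0 0;23 0 -0.5 0 0;23 0 0 0 0'|head -1; python3 est.py .053 .12 5
```

```text
clock: 20.0
t 20.00 psi 0.072 th 0.0571 (wt 0.031) gap 23.0 xl -81.2 tcpz 272.7 want 272.6 F [-0.3 -0.4 -0.4]
m0 -0.0376 K 0.561 th 0.0576 w 0.0168 cost 11.2 lastres 0.0005 psi_eq 0.073
rates [-0.035  0.067 -0.047  0.025] pred th [0.058 0.059 0.05  0.054 0.052]
ROW x5: dx 0.07 dy -0.58 dz 0.01  (world; xfix 0.2 total)
```

```bash
python3 -m jog '23 0.1 -1.5 0 0;23 0.1 -1.5 0 0;23 0.1 -0.5 0 0;23 0 0 0 0'|head -1; python3 est.py .053 .12 4
```

```text
clock: 20.45
t 20.45 psi 0.051 th 0.0564 (wt 0.031) gap 22.9 xl -81.3 tcpz 272.7 want 272.8 F [0.2 0.3 0. ]
m0 -0.0376 K 0.561 th 0.0566 w -0.0272 cost 11.3 lastres 0.0002 psi_eq 0.073
rates [ 0.135 -0.125  0.059 -0.02 ] pred th [0.055 0.047 0.055 0.053 0.053]
ROW x4: dx -0.28 dy 2.27 dz -0.16  (world; xfix 0.3 total)
```

```bash
python3 -m jog '23 -0.3 2 0 0;23 -0.2 2 0 0;23 -0.1 1 0 0;23 0 0 0 0'|head -1; python3 est.py .053 .12 5
```

```text
clock: 20.9
t 20.90 psi 0.083 th 0.0455 (wt 0.021) gap 22.9 xl -81.3 tcpz 272.7 want 272.4 F [-0.6  0.2  0.7]
m0 -0.0373 K 0.557 th 0.0447 w -0.0181 cost 12.0 lastres -0.0008 psi_eq 0.072
rates [ 0.013 -0.066  0.05  -0.027] pred th [0.044 0.046 0.056 0.052 0.054]
ROW x5: dx -0.03 dy 0.22 dz -0.07  (world; xfix 0.3 total)
```

```bash
python3 -m jog '23 0 -0.5 0 0;23 0 -0.5 0 0;23 0 0 0 0;23 0 0 0 0'|head -1; python3 est.py -.25 .07 4
```

```text
clock: 21.35
t 21.35 psi 0.075 th 0.0423 (wt 0.016) gap 23.1 xl -81.4 tcpz 272.7 want 272.5 F [0.2 0.3 0.2]
m0 -0.0371 K 0.554 th 0.0416 w -0.0076 cost 12.6 lastres -0.0007 psi_eq 0.185
rates [-0.124  0.245 -0.104  0.194] pred th [ 0.041  0.022 -0.022 -0.046 -0.067]
ROW x4: dx 0.26 dy -2.09 dz 0.06  (world; xfix 0.4 total)
```

```bash
python3 -m jog '23 0.2 -2 0 0;23 0.2 -2 0 0;23 0.2 -2 0 0;23 0.2 -2 0 0'|head -1; python3 est.py -.25 .08 4
```

```text
clock: 21.8
t 21.80 psi 0.027 th 0.0235 (wt 0.002) gap 23.2 xl -81.6 tcpz 272.7 want 272.9 F [-0.1 -0.2 -0.8]
m0 -0.0363 K 0.539 th 0.0225 w -0.1083 cost 14.1 lastres -0.0010 psi_eq 0.174
rates [ 0.297 -0.222  0.139  0.128] pred th [ 0.016 -0.026 -0.041 -0.08  -0.101]
ROW x4: dx -0.62 dy 5.00 dz -0.37  (world; xfix 0.6 total)
```

```bash
python3 -m jog '23 -0.6 4.5 0 0;23 -0.6 4.5 -0.1 0;23 -0.5 4 -0.2 0;23 -0.4 3 -0.2 0'|head -1; python3 est.py -.25 .08 4
```

```text
clock: 22.25
t 22.25 psi 0.126 th -0.0257 (wt -0.032) gap 22.8 xl -81.7 tcpz 272.2 want 271.6 F [ 0.  -0.2 -0.7]
m0 -0.0362 K 0.536 th -0.0255 w -0.0594 cost 13.1 lastres 0.0002 psi_eq 0.172
rates [-0.189  0.221 -0.087  0.204] pred th [-0.028 -0.052 -0.096 -0.126 -0.15 ]
ROW x4: dx 0.40 dy -3.17 dz 0.15  (world; xfix 0.7 total)
```

```bash
python3 -m jog '23 0.3 -2 0 0;23 0.3 -2 0 0;23 0.1 -1 0 0;23 0 0 0 0'|head -1; python3 est.py -.25 .08 4
```

```text
clock: 22.7
t 22.70 psi 0.091 th -0.0400 (wt -0.050) gap 22.8 xl -81.6 tcpz 272.2 want 272.3 F [-0.2  0.9 -0.3]
m0 -0.0359 K 0.530 th -0.0400 w -0.0327 cost 10.4 lastres 0.0000 psi_eq 0.168
rates [-0.056  0.166 -0.068  0.197] pred th [-0.042 -0.068 -0.11  -0.141 -0.164]
ROW x4: dx 0.12 dy -0.94 dz 0.10  (world; xfix 0.6 total)
```

```bash
python3 -m jog '23 0.1 -1 0 0;23 0.1 -1 0 0;23 0.1 -1 0 0;23 0.1 -0.5 0 0'|head -1; python3 est.py -.25 .08 4
```

```text
clock: 23.15
t 23.15 psi 0.072 th -0.0667 (wt -0.074) gap 23.2 xl -81.7 tcpz 272.2 want 272.6 F [-0.6 -0.4  0.8]
m0 -0.0358 K 0.528 th -0.0668 w -0.1000 cost 10.1 lastres -0.0001 psi_eq 0.166
rates [ 0.197 -0.137  0.092  0.139] pred th [-0.072 -0.111 -0.132 -0.169 -0.191]
ROW x4: dx -0.41 dy 3.29 dz -0.28  (world; xfix 0.7 total)
```

```bash
python3 -m jog '23 -0.4 3.5 -0.1 0;23 -0.4 3.5 -0.1 0;23 -0.4 3 -0.1 0;23 -0.3 2.5 -0.1 0'|head -1; python3 est.py -.25 .08 4
```

```text
clock: 23.6
t 23.60 psi 0.149 th -0.1036 (wt -0.109) gap 23.0 xl -81.7 tcpz 271.7 want 271.1 F [-0.5 -0.7 -0.5]
m0 -0.0357 K 0.526 th -0.1040 w -0.0379 cost 10.3 lastres -0.0003 psi_eq 0.165
rates [-0.231  0.284 -0.128  0.215] pred th [-0.105 -0.126 -0.176 -0.204 -0.228]
ROW x4: dx 0.48 dy -3.88 dz 0.25  (world; xfix 0.7 total)
```

```bash
python3 -m jog '23 0.3 -2.5 0 0;23 0.3 -2.5 0 0;23 0.2 -1.5 0 0;23 0 0 0 0'|head -1; python3 est.py -.24 .06 4
```

```text
clock: 24.05
t 24.05 psi 0.106 th -0.1105 (wt -0.118) gap 22.9 xl -81.6 tcpz 271.8 want 272.0 F [ 0.6 -0.5 -0.1]
m0 -0.0356 K 0.524 th -0.1112 w -0.0302 cost 11.1 lastres -0.0007 psi_eq 0.161
rates [ 0.009  0.074 -0.028  0.138] pred th [-0.113 -0.135 -0.163 -0.187 -0.204]
ROW x4: dx -0.02 dy 0.16 dz 0.03  (world; xfix 0.6 total)
```

```bash
python3 -m jog '23 0 0 0 0;23 0 0 0 0;23 0 0 0 0;23 0 0.5 0 0'|head -1; python3 est.py -.24 .06 4
```

```text
clock: 24.5
t 24.50 psi 0.111 th -0.1293 (wt -0.132) gap 23.1 xl -81.6 tcpz 271.8 want 271.9 F [-0.8 -0.8 -0.3]
m0 -0.0356 K 0.523 th -0.1302 w -0.0621 cost 9.5 lastres -0.0010 psi_eq 0.160
rates [ 0.066 -0.023  0.025  0.118] pred th [-0.133 -0.159 -0.18  -0.207 -0.223]
ROW x4: dx -0.14 dy 1.11 dz -0.10  (world; xfix 0.6 total)
```

```bash
python3 -m jog '23 -0.2 1.5 -0.1 0;23 -0.2 1.5 0 0;23 -0.2 1.5 -0.1 0;23 -0.2 1 0 0'|head -1; python3 est.py -.24 .06 4
```

```text
clock: 24.95
t 24.95 psi 0.145 th -0.1500 (wt -0.154) gap 23.1 xl -81.7 tcpz 271.5 want 271.2 F [ 0.5 -0.5 -1. ]
m0 -0.0355 K 0.523 th -0.1511 w -0.0284 cost 10.3 lastres -0.0011 psi_eq 0.159
rates [-0.129  0.181 -0.075  0.004] pred th [-0.152 -0.17  -0.205 -0.225 -0.24 ]
ROW x4: dx 0.27 dy -2.15 dz 0.18  (world; xfix 0.7 total)
```

```bash
python3 -m jog '23 0.2 -1.5 0.1 0;23 0.2 -1.5 0 0;23 0.1 -1 0 0;23 0 0 0 0'|head -1; python3 est.py -.24 .06 4
```

```text
clock: 25.4
t 25.40 psi 0.119 th -0.1569 (wt -0.159) gap 23.2 xl -81.7 tcpz 271.7 want 271.8 F [ 0.4 -1.3  0.1]
m0 -0.0355 K 0.521 th -0.1585 w -0.0359 cost 14.1 lastres -0.0016 psi_eq 0.158
rates [ 0.016  0.061 -0.016  0.   ] pred th [-0.16  -0.183 -0.21  -0.233 -0.24 ]
ROW x4: dx -0.03 dy 0.26 dz -0.01  (world; xfix 0.7 total)
```

```bash
python3 -m jog '23 0 0 0 0;23 0 0 0 0;23 0 0.5 0 0;23 0 0.5 0 0'|head -1; python3 est.py -.24 .06 4
```

```text
clock: 25.85
t 25.85 psi 0.126 th -0.1748 (wt -0.175) gap 22.9 xl -81.6 tcpz 271.6 want 271.6 F [-0.6 -0.7 -0.7]
m0 -0.0355 K 0.520 th -0.1767 w -0.0578 cost 18.7 lastres -0.0018 psi_eq 0.158
rates [ 0.042 -0.001  0.002  0.   ] pred th [-0.18  -0.204 -0.227 -0.24  -0.24 ]
ROW x4: dx -0.09 dy 0.70 dz -0.09  (world; xfix 0.6 total)
```

```bash
python3 -m jog '23 -0.1 1 -0.1 0;23 -0.1 1 0 0;23 -0.1 1 0 0;23 -0.1 0.5 0 0'|head -1; python3 est.py -.24 .05 4
```

```text
clock: 26.3
t 26.30 psi 0.148 th -0.1944 (wt -0.195) gap 22.7 xl -81.6 tcpz 271.5 want 271.1 F [ 0.1 -1.4 -0.7]
m0 -0.0355 K 0.518 th -0.1962 w -0.0375 cost 21.4 lastres -0.0018 psi_eq 0.157
rates [-0.054  0.08  -0.01   0.   ] pred th [-0.198 -0.215 -0.24  -0.24  -0.24 ]
ROW x4: dx 0.11 dy -0.90 dz 0.04  (world; xfix 0.6 total)
```

```bash
python3 -m jog '23 0.1 -1 0 0;23 0 -0.5 0 0;23 0 0 0 0;23 0 0 0 0'|head -1; python3 est.py -.24 .05 4
```

```text
clock: 26.75
t 26.75 psi 0.138 th -0.2052 (wt -0.208) gap 22.9 xl -81.5 tcpz 271.7 want 271.4 F [-0.1 -0.5 -1. ]
m0 -0.0357 K 0.515 th -0.2068 w -0.0340 cost 17.2 lastres -0.0016 psi_eq 0.156
rates [-0.009  0.009  0.     0.   ] pred th [-0.209 -0.228 -0.24  -0.24  -0.24 ]
ROW x4: dx 0.02 dy -0.15 dz -0.04  (world; xfix 0.5 total)
```

```bash
python3 -m jog '23 0 0 0 0;23 0 0 0 0;23 0 0 0 0;23 0 0.5 0 0'|head -1; python3 est.py -.24 .05 4
```

```text
clock: 27.2
t 27.20 psi 0.141 th -0.2182 (wt -0.219) gap 23.1 xl -81.6 tcpz 271.6 want 271.3 F [-1.  -1.3  0.6]
m0 -0.0360 K 0.512 th -0.2198 w -0.0401 cost 10.7 lastres -0.0016 psi_eq 0.154
rates [-0.02  0.    0.    0.  ] pred th [-0.222 -0.24  -0.24  -0.24  -0.24 ]
ROW x4: dx 0.04 dy -0.34 dz -0.02  (world; xfix 0.6 total)
```

```bash
python3 -m jog '23 0 0 0 0;23 0 0 0 0;23 0 0 0 0;23 0 0 0 0;23 0 0 0 0;23 0 0 0 0'|head -1; python3 est.py -.24 .05 4
```

```text
clock: 27.85
t 27.85 psi 0.141 th -0.2405 (wt -0.240) gap 23.0 xl -81.6 tcpz 271.6 want 271.3 F [-1.  -1.5  0.3]
m0 -0.0362 K 0.511 th -0.2400 w 0.0000 cost 5.9 lastres 0.0005 psi_eq 0.154
rates [0. 0. 0. 0.] pred th [-0.24 -0.24 -0.24 -0.24 -0.24]
ROW x4: dx -0.00 dy 0.00 dz -0.06  (world; xfix 0.6 total)
```

```bash
python3 -m jog '23 0.4 -3 0.2 0;23 0.7 -6 0.3 0;23 0.7 -6 0.3 0;23 0.7 -6 0.3 0;23 0.7 -6 0.2 0;23 0.7 -6 0 0;23 0.7 -6 -0.2 0;23 0.7 -6 -0.5 0'|head -1; python3 -m jog '23 0.7 -6 -0.7 0;23 0.7 -6 -1 0;23 0.7 -6 -1.3 0;23 0.7 -5 -1.4 0;23 0.4 -3 -1 0;23 0.3 -2 -0.6 0;23 0 0 0 0;23 0 0 0 0'|head -1; python3 est.py
```

```text
clock: 28.7
clock: 29.5
t 29.50 psi -0.296 th -0.2405 (wt -0.240) gap 23.3 xl -81.8 tcpz 266.2 want 265.6 F [-0.2 -0.1 -0.6]
```

```bash
python3 -m jog '27 0 0 0 0;32 0 0 0 0;45 0 0 0 0;60 0 0 0 0;75 0 0 0 0;75 0 0 0 0;75 0 0 0 0;75 0 0 0 0'|sed -n 1p; python3 -m jog '75 0 0 5 0;75 0 0 15 0;75 0 0 20 0;75 0 0 25 0;75 0 0 25 0;75 0 0 20 0;75 0 0 10 0;75 0 0 0 0'; python3 est.py; python3 -c "
import cv2
a=cv2.imread('pics/last.png')[90:290,190:400];cv2.imwrite('pics/g.png',cv2.resize(a,None,fx=2.8,fy=2.8))"
```

```text
clock: 30.35
clock: 31.15
ee_pos: [436.3, 12.5, 387.6]
tool_rot: [-0.191, 3.133, -0.001]
contact_force: [-0.0, 0.9, -0.3]
finger_gap: 74.9
finger_force: 0.0
t 31.15 psi -0.298 th -0.2402 (wt -0.240) gap 74.9 xl -81.3 tcpz 387.6 want 265.5 F [-0.   0.9 -0.3]
```

View pics/g.png

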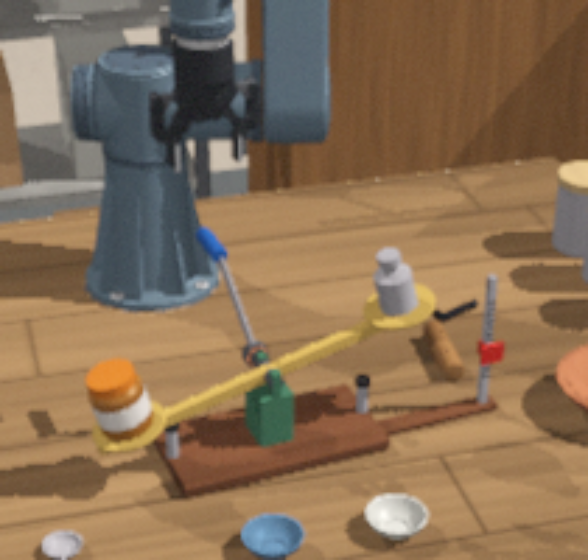

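The jar end is back on its rest, the T-bar is free, and the gripper is well clear above it.

```bash
python3 -c "from rig import *;print(sign_off())"
```

```text
the job is handed in; nothing more can be done
None
```

The job is handed in: using only the T-bar, I held the pointer within the flag's height for about 10 s, then lowered the jar gently onto its rest (touchdown about 0.04 rad/s), released the bar and moved clear.

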